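# Make room on the hanger and hang up the second pair of ear defenders

## Robot

A 6-joint arm with a two-finger parallel gripper is mounted at the origin on the work surface. World frame = base frame: x ahead of the robot, y to its left, z up, the work surface at z = 0. Lengths are in mm, angles in rad, forces in N, time in s.
With the tool pointing down it reaches from about 375 to 900 mm from the base axis. Payload 3.1 kg.
Tool frame: the origin (TCP) lies at the very end of the fingers, on their centre line; the grasp point (between the pads) lies 19 mm behind it; z points along the fingers, y is the line along which they close (so a half turn about z gives the same grasp; the last joint's range is limited). The gripper opens to 87 mm and grips with 3 to 60 N. Pads are 19 mm wide; open, the fingers measure 117 mm over their backs; the gripper's body (75 mm by 190 mm) begins 51 mm behind the grasp point.
Start: joints at [-0.178, 0.527, 1.433, -0, 1.181, -0.178], TCP at [624.977, 0.034, 222.548] pointing down, gripper open.
Joint ranges: [-3.08, 3.08], [-0.75, 2.2], [0.22, 2.44], [-1.43, 4.57], [0, 2.65], [-2.85, 2.85]. Speed limits (rad/s): [2.79, 2.79, 3.14, 3.14, 3.14, 3.14].

## Interface

Orientations are given as a unit quaternion [x, y, z, w].
In Python, from rig import robot gives the robot as it stands. The module is installed in compiled form; this text tells all that it offers.
- The arm moves only by the tool move_arm, never from a script. Its argument "steps" is one flat list of numbers, 5 for each row, row after row: the opening, from 0 (shut) to 1 (fully open), then the shift along the tool's x, y, z in cm, then the turn about the tool's z in degrees. In form: [fingers, dx, dy, dz, roll, fingers, dx, dy, dz, roll, ...]. A call has exactly 5 rows; each row shifts and turns the commanded pose from where the row before left it, along the tool's axes as they then stand; what a row does not reach is not made up. A row lasts 1/12 s, in which the tool goes at most 41.7 mm and 7.16 degrees, less where a joint would pass 70% of its speed; a pose out of reach is approached as far as the arm can. A call is refused whole if a number of a shift passes 4.17 or a number of a turn 7.16, either way. A call with a gripper value outside its range is refused whole. The fingers move at their own pace and stop on an object; "grip_force" is the grip in N (left out, the last holds). Time passes only in rows, so rows that do not move let the fingers close, or fill a call up. It gives the time, the measured TCP pose, the force, the opening and the grip force at its end, in the units of the state.
- robot.state(): the state, without advancing time (a new reading comes with each control period).
- robot.grab_frame(name): name is "scene" or "side" or "wrist"; returns a dict with "img" (420x560x3 uint8, red, green, blue), "fx", "fy", "cx", "cy" (pixels), "pose" (4x4, takes a point from camera to world coordinates); the wrist camera has in their place "tool_from_camera" (4x4, takes a point from camera to tool coordinates, whose origin is the TCP and whose axes are the flange's). Camera axes: x right, y down, z forward; pixel columns grow to the right and rows downward; lengths in mm; the calibration is good to about 2 mm. A picture is of the moment at which its call begins: read the wrist's pose just before it. There is no depth.
- robot.close_job(): hands the job in; it is judged then, once.
Trained networks look in a picture, given as the dict that the camera call returned (one of the last four; its "shot" number tells which), for a name from the list of things; names that differ only in an ending like _2 or _b are one class to them, and where a whole thing is asked for, a point or a joint stands for the part that bears it (a point fixed in the world has none). Each returns a list of dicts, best first, with "conf" (0 to 1); they miss things now and then, are a little off and sometimes report something else, mostly with a low value. They report only what shows in the picture. A call takes as long as a camera call. They do not tell look-alikes from the thing itself.
- robot.look_for(picture, query): "point" ([x, y, z] in mm, in world coordinates, good to about 4 mm: the middle of the surface that is visible of it).
- robot.regions_of(picture, query): "region" (420x560 bool, what is visible of it).
The state is a dict: "clock": time; "qpos": joint angles; "joint_vel": joint speeds; "joint_efforts": joint torques, N m; "tool_pos": TCP position; "eef_rot": TCP orientation; "force": force on the tool from outside, world axes, zero at the start; "torque": the same for the moment, N m; "grip_width": finger opening in mm; "grip_force": force on a finger pad.
Only numpy, scipy, OpenCV 4.12 (cv2) and the standard library are available. Lean on these libraries where they do the work, as an engineer would, in place of code of your own. Each camera call takes 0.05 s, during which the arm holds its last target. There are 200 camera calls.

## Task

Put the second pair of ear defenders away on the hanger with the first: slide the pair that already hangs there right back to the post to make room, and hang the pair that stands on the bench over the bar in front of it, so that both hang square and still from their bands with a cup on each side of the bar. Do not disturb the other things on the bench.

Things in the scene. Friction and masses are not known exactly. Their poses are not given: they have to be found in the camera images.
- hanger: Grey steel hanger bolted to the bench: base plate (190 x 100 x 6 mm), 22 mm square post 269 mm tall, one level bar of 20 mm square steel tube, its flat top 240 mm above the bench. Origin on the bench under the middle of the bar's 180 mm; own x runs along the bar from its free end (x = -90 mm, which points roughly to the robot) to the post's front face (x = +90 mm), z up.
- bar_tip (a point): Middle of the outer face of the black plug that closes the bar's free end: 26 mm square, 12 mm thick, centred on the bar (230 mm high), so it stands 3 mm proud of the bar all round and its top is 243 mm high; nothing else stands at or in front of this end, so an arch can be passed over it from in front.
- post_face (a point): Where the bar's top (240 mm high) meets the post's front face (hanger x = +90 mm). The band of a pair pushed back stops against this face, its middle then at hanger x = +75 mm; its cups pass either side of the post.
- defenders_hung: The pair of grey and black ear defenders that hangs on the bar, at first about its middle, where it leaves hardly any room for another. Same shape and size as the loose pair. Its own x lies along the bar, own z up; origin in the middle of the underside of its cups, 82 mm above the bench as it hangs. Slides on the bar at a push of 1 to 3 N on its band.
- crown_hung (a point): Middle of the crown's underside of the pair that hangs at the start, 158 mm above its origin; it rests on the bar's top. The crown is a 30 mm wide (own x) band, 15 mm thick, with a flat of 21 mm in the middle; 30 mm to either side (own y) its underside is about 8 mm lower.
- defenders_loose: Ear defenders standing on their cups on the bench, crown up: a rigid arch with a cup at each end, 0.2 to 0.3 kg, 150 mm wide (own y, cup to cup), 173 mm tall; each cup 76 mm (own x) x 37 mm x 92 mm tall, 62 mm apart. The band is a half circle of 75 mm outside radius, 30 mm wide (own x). Origin: middle of the cups' underside, z up. A half turn makes no difference.
- crown_loose (a point): Middle of the crown's underside of the loose pair, 158 mm above its origin. The crown there is 15 mm thick (top at 173 mm) and 30 mm wide along own x, its faces upright: take it across this width from above with the fingertips not below the underside, where the bar comes.
- solder_reel: Bystander: reel of solder standing on its end, 48 mm diameter, 38 mm tall. Origin: centre of its underside.
- flux_tin: Bystander: round yellow flux tin, 62 mm diameter, 23 mm tall. Origin: centre of its underside.
- tip_box: Bystander: small black hinged box, 65 x 55 x 30 mm. Origin: centre of its underside.
- screwdriver: Bystander: screwdriver lying on the bench, 170 mm long along own x. Origin: centre of its underside.
- multimeter: Bystander: red and black hand-held multimeter lying on its back, 175 x 86 x 49 mm (long side along own x). Origin: centre of its underside.
Mind the look-alikes: they are no part of the job. What is shaped like the defenders_loose but orange is not meant.

How it is judged (in metres and radians):
On the way:
1. the pair that hung at the start has been slid back to the post (its middle within 20 mm of where the post stops it), still hanging on the bar (x of crown_hung in the frame of hanger between 0.055 and 0.09 m and y of crown_hung in the frame of hanger between -0.02 and 0.02 m and z of crown_hung in the frame of hanger between 0.23 and 0.25 m), for 0.1 s.
At the end, for the whole second after the job is handed in: Both pairs hang still on the bar by their crowns: crown underside within 10 mm of the bar's top, 20 mm of its line, square and upright within 0.35 rad. First pair within 20 mm of its stop at the post (hanger x over 55 mm), the second in front of it (x -80 to 55 mm) (all of step 1 and angle between the x axis of each of defenders_hung, defenders_loose and the x axis of hanger, either way round below 0.35 rad and angle between each of defenders_hung, defenders_loose's own z axis and vertical below 0.35 rad and linear speed of each of defenders_hung, defenders_loose below 0.04 m/s and angular speed of each of defenders_hung, defenders_loose below 0.4 rad/s and x of crown_loose in the frame of hanger between -0.08 and 0.055 m and y of crown_loose in the frame of hanger between -0.02 and 0.02 m and z of crown_loose in the frame of hanger between 0.23 and 0.25 m); the robot touches nothing.
It fails at once if the solder reel is moved more than 30 mm (distance of solder_reel from where it was at the start of the episode above 0.03 m).
It fails at once if the flux tin is moved more than 30 mm (distance of flux_tin from where it was at the start of the episode above 0.03 m).
It fails at once if the tip box is moved more than 30 mm (distance of tip_box from where it was at the start of the episode above 0.03 m).
It fails at once if the screwdriver is moved more than 30 mm (distance of screwdriver from where it was at the start of the episode above 0.03 m).
It fails at once if the multimeter is moved more than 30 mm (distance of multimeter from where it was at the start of the episode above 0.03 m).
It also fails if it takes over 64 s, if anything falls off the work surface, if the arm or the gripper's body presses on something with over 40 N, if the wrist force passes 120 N, or if a joint passes its speed limit or range.

## Working session

There is one attempt and no reset: what is moved stays moved. The work goes in short steps, Python scripts to look and compute and a tool call to move; the robot and the scene stay as the last step left them, time stands still between calls to the robot, and variables do not carry over. Pictures are saved under pics/ and viewed, at most 10 in all, crops included, and the job is handed in when it is done.

Besides the shell and the picture viewer there is one more tool, called after "Emit:" as name(argument=value, ...) on one line, values as JSON. move_arm: Moves the arm, as the interface text tells. Its arguments: {"type":"object","properties":{"steps":{"type":"array"},"grip_force":{"type":"number"}},"required":["steps"]}

```bash
mkdir -p pics
cat > h.py <<'E'
from rig import robot
import numpy as np, cv2
def save(f,n): cv2.imwrite('pics/'+n,f['img'][:,:,::-1])
def proj(f,P):
    T=np.linalg.inv(f['pose']); p=T[:3,:3]@np.array(P,float)+T[:3,3]
    return f['fx']*p[0]/p[2]+f['cx'], f['fy']*p[1]/p[2]+f['cy']
def ray(f,u,v):
    d=f['pose'][:3,:3]@np.array([(u-f['cx'])/f['fx'],(v-f['cy'])/f['fy'],1]); return f['pose'][:3,3],d
def onz(f,u,v,z):
    o,d=ray(f,u,v); return o+d*(z-o[2])/d[2]
E
python3 - <<'E'
from h import *
s=robot.state(); print(s['clock'],s['tool_pos'],s['eef_rot'],s['grip_width'])
a=robot.grab_frame('scene'); b=robot.grab_frame('side')
cv2.imwrite('pics/a.png',np.vstack([a['img'],b['img']])[:,:,::-1][:, :]) if 0 else (save(a,'scene.png'),save(b,'side.png'))
for f in (a,b):
  print(f['pose'].round(2).tolist(),f['fx'],f['cx'],f['cy'])
  for q in ['hanger','bar_tip','post_face','crown_hung','crown_loose','defenders_loose','multimeter','screwdriver','tip_box','flux_tin','solder_reel']:
    print(q,[(np.round(d['point']).tolist(),round(d['conf'],2),np.round(proj(f,d['point'])).tolist()) for d in robot.look_for(f,q)[:4]])
E
```

```text
0.0 [6.24273715e+02 1.62437956e-01 2.21591691e+02] [ 7.07114610e-01  7.07098144e-01 -6.08056514e-04 -8.79179021e-04] 87.44992934640493
[[0.5, 0.63, -0.59, 1281.57], [0.86, -0.36, 0.35, -544.32], [0.01, -0.69, -0.73, 1182.12], [0.0, 0.0, 0.0, 1.0]] 488.85776475329715 288.3220789232084 218.839595521365
hanger [([652.0, 193.0, 22.0], 0.97, [392.0, 264.0])]
bar_tip [([646.0, 195.0, 24.0], 0.67, [392.0, 262.0])]
post_face [([649.0, 198.0, 27.0], 0.88, [393.0, 261.0]), ([598.0, 190.0, 171.0], 0.55, [388.0, 219.0])]
crown_hung [([602.0, 187.0, 171.0], 0.71, [388.0, 220.0])]
crown_loose [([238.0, -422.0, 86.0], 0.76, [145.0, 237.0])]
defenders_loose [([238.0, -425.0, 92.0], 0.63, [144.0, 236.0])]
multimeter [([647.0, -454.0, 43.0], 0.72, [190.0, 358.0])]
screwdriver [([370.0, -399.0, 19.0], 0.68, [172.0, 278.0])]
tip_box []
flux_tin [([723.0, 11.0, 22.0], 0.9, [357.0, 307.0]), ([369.0, -397.0, 17.0], 0.5, [173.0, 278.0])]
solder_reel [([466.0, -0.0, 39.0], 0.78, [305.0, 244.0])]
[[0.91, -0.22, 0.35, 21.3], [-0.41, -0.53, 0.74, -995.07], [0.02, -0.82, -0.57, 921.65], [0.0, 0.0, 0.0, 1.0]] 529
[... 302 characters left out ...]
[339.0, 289.0])]
crown_loose [([226.0, -410.0, 92.0], 0.87, [236.0, 383.0]), ([536.0, -260.0, 82.0], 0.69, [340.0, 289.0]), ([713.0, 7.0, 20.0], 0.66, [345.0, 227.0])]
defenders_loose [([532.0, -258.0, 82.0], 0.72, [338.0, 289.0]), ([225.0, -411.0, 92.0], 0.55, [236.0, 383.0])]
multimeter [([617.0, -469.0, 39.0], 0.96, [422.0, 358.0])]
screwdriver [([353.0, -408.0, 20.0], 0.74, [295.0, 383.0]), ([603.0, 189.0, 2.0], 0.73, [283.0, 207.0])]
tip_box [([412.0, 371.0, 30.0], 0.82, [203.0, 182.0]), ([600.0, 194.0, 7.0], 0.5, [281.0, 205.0]), ([535.0, -257.0, 79.0], 0.23, [339.0, 289.0])]
flux_tin [([707.0, 8.0, 21.0], 0.68, [343.0, 227.0])]
solder_reel [([454.0, -10.0, 38.0], 0.8, [264.0, 248.0])]
```

View pics/scene.png

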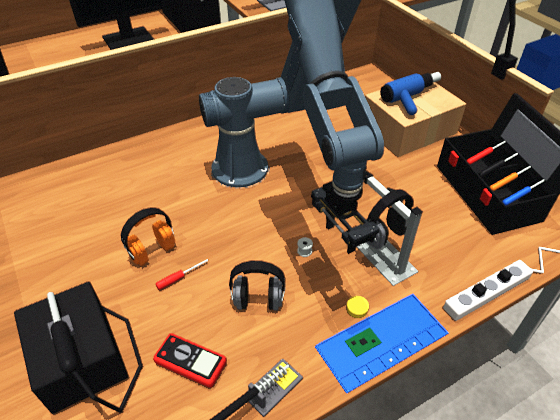

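View pics/side.png

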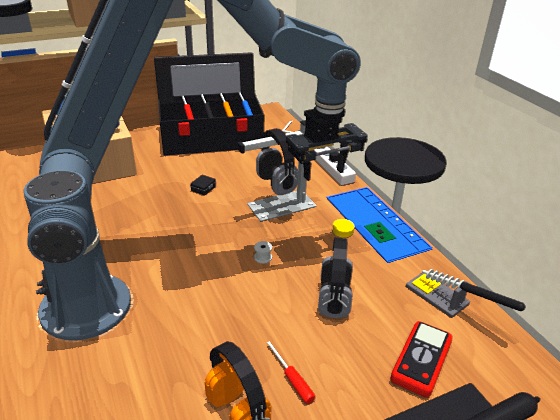

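Candidates for the loose pair: the orange pair at scene (148,236) / side (238,383), and the grey-black pair at scene (257,285) / side (338,285). I choose the grey-black one. The gripper hides the hanger, at scene (390,220), so I'll move it over towards the loose pair and measure after that.

Emit:
move_arm(steps=[1,-3.6,-1,-1.6,0,1,-3.6,-1,-1.6,0,1,-3.6,-1,-1.6,0,1,-3.6,-1,-1.6,0,1,-3.6,-1,-1.6,0])

```text
clock: 1.62
tool_pos: [574.3, -181.3, 303.4]
eef_rot: [0.707, 0.707, 0.0, 0.0]
force: [2.0, 0.6, 0.2]
grip_width: 86.9
grip_force: 0.0
```

Run:
```python
from h import *
s=robot.state(); print(s['clock'],s['tool_pos'],s['eef_rot'])
a=robot.grab_frame('scene'); b=robot.grab_frame('side'); w=robot.grab_frame('wrist')
print(w['tool_from_camera'].round(2).tolist(),w['fx'],w['cx'],w['cy'])
import pickle; pickle.dump((s,a,b,w),open('f1.pkl','wb'))
for n,f in (('a',a),('b',b)):
  for q in ['hanger','bar_tip','post_face','crown_hung','defenders_hung','crown_loose','tip_box']:
    print(n,q,[(np.round(d['point']).tolist(),round(d['conf'],2),np.round(proj(f,d['point'])).tolist()) for d in robot.look_for(f,q)[:3]])
c=lambda f,x,y,w,h:cv2.resize(f['img'][y:y+h,x:x+w],(400,300),interpolation=cv2.INTER_CUBIC)
m=np.vstack([np.hstack([c(a,340,160,120,90+0),c(b,220,115,120,90)]),np.hstack([c(a,197,240,120,90),cv2.resize(w['img'],(400,300))])])
cv2.imwrite('pics/m1.png',m[:,:,::-1])
```

```text
1.6167 [ 574.29004461 -181.30197949  303.35782948] [7.06916260e-01 7.07297250e-01 2.18772733e-05 2.80169578e-05]
[[-0.0, -0.97, -0.26, 69.28], [1.0, -0.0, 0.0, 0.76], [-0.0, -0.26, 0.97, -161.19], [0.0, 0.0, 0.0, 1.0]] 353.55482636408124 285.41600481727846 210.50009570690955
a hanger [([651.0, 193.0, 14.0], 0.94, [392.0, 265.0])]
a bar_tip [([646.0, 192.0, 17.0], 0.92, [390.0, 264.0])]
a post_face [([646.0, 196.0, 19.0], 0.77, [392.0, 263.0])]
a crown_hung [([602.0, 170.0, 167.0], 0.65, [383.0, 223.0])]
a defenders_hung [([597.0, 171.0, 162.0], 0.71, [382.0, 223.0]), ([567.0, -215.0, 87.0], 0.55, [258.0, 286.0])]
a crown_loose [([562.0, -221.0, 87.0], 0.67, [256.0, 286.0]), ([237.0, -422.0, 86.0], 0.56, [145.0, 236.0])]
a tip_box []
b hanger [([633.0, 191.0, 21.0], 0.63, [292.0, 199.0])]
b bar_tip []
b post_face [([630.0, 195.0, 27.0], 0.78, [290.0, 197.0])]
b crown_hung [([582.0, 158.0, 161.0], 0.97, [283.0, 168.0])]
b defenders_hung []
b crown_loose [([222.0, -409.0, 91.0], 0.62, [234.0, 383.0]), ([532.0, -257.0, 82.0], 0.59, [338.0, 289.0])]
b tip_box [([412.0, 370.0, 30.0], 0.7, [204.0, 182.0]), ([628.0, 194.0, 26.0], 0.22, [290.0, 198.0])]
```

View pics/m1.png

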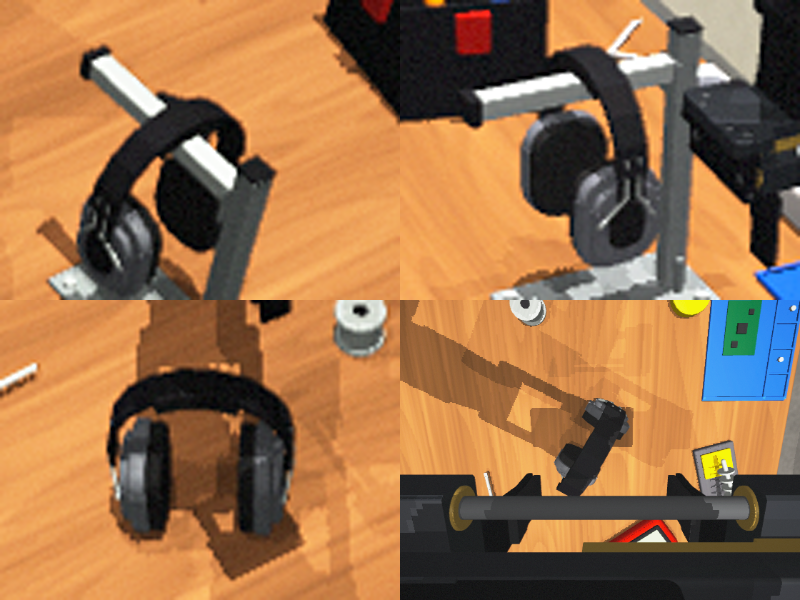

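Grey-black pair confirmed at scene (257,285). The hanger is now clear: its plug is at scene (368,178) / side (240,147) and its post top at scene (414,212) / side (305,122). Next I triangulate these.

```bash
cat >> h.py <<'E'
def pairpts():
    P=[]
    for t in np.linspace(0,np.pi,41):
        for r in (60,75):
            for x in (-15,15): P.append((x,r*np.cos(t),98+r*np.sin(t)))
    band=np.array(P).reshape(41,4,3); polys=[np.vstack([band[i],band[i+1]]) for i in range(40)]
    for s in (-1,1):
        C=[]
        for t in np.linspace(0,2*np.pi,24,endpoint=False):
            c,si=np.cos(t),np.sin(t); k=(abs(c)**3+abs(si)**3)**(-1/3)
            for y in (31,68): C.append((38*k*c,s*y,46+46*k*si))
        polys.append(np.array(C))
    return polys
PP=pairpts()
def sil(f,polys,x,y,z,yaw,sc=2):
    r=R.from_euler('z',yaw).as_matrix(); m=np.zeros((420*sc,560*sc),np.uint8); T=np.linalg.inv(f['pose'])
    for p in polys:
        q=(p@r.T+[x,y,z])@T[:3,:3].T+T[:3,3]; uv=np.c_[f['fx']*q[:,0]/q[:,2]+f['cx'],f['fy']*q[:,1]/q[:,2]+f['cy']]
        cv2.fillConvexPoly(m,cv2.convexHull(np.round(uv*sc+sc/2-.5).astype(np.int32)),1)
    return m
def fit(views,z,x0,polys=PP):
    from scipy.optimize import minimize
    ms=[(f,cv2.resize(m.astype(np.uint8),(1120,840),interpolation=cv2.INTER_NEAREST)) for f,m in views]
    def cost(p):
        c=0
        for f,m in ms:
            s=sil(f,polys,p[0],p[1],z,p[2]/50); c+=1-(s&m).sum()/max((s|m).sum(),1)
        return c/len(ms)
    best=None
    for d in ((0,0),(15,15),(-15,15),(15,-15),(-15,-15)):
        q=np.array([x0[0]+d[0],x0[1]+d[1],x0[2]*50])
        o=minimize(cost,q,method='Nelder-Mead',options=dict(initial_simplex=q+np.array([[0,0,0],[10,0,0],[0,10,0],[0,0,8]]),maxiter=120))
        if best is None or o.fun<best.fun: best=o
    return best.x*[1,1,.02],best.fun
E
python3 - <<'E'
from h import *
s=robot.state(); V=[]
for n in ('scene','side','wrist'):
    f=robot.grab_frame(n)
    if n=='wrist': wpose(s,f)
    for d in robot.regions_of(f,'defenders_loose'):
        ys,xs=np.where(d['region']); print(n,round(d['conf'],2),d['region'].sum(),xs.mean().round(),ys.mean().round())
        t=proj(f,(560,-205,87))
        if np.hypot(xs.mean()-t[0],ys.mean()-t[1])<30: V.append((f,d['region']));break
for k in range(len(V)): print(fit(V[k:k+1],0,(560,-205,-.4)))
p,e=fit(V,0,(560,-205,-.4)); print(p,e)
for f,m in V:print((cv2.resize(sil(f,PP,p[0],p[1],0,p[2]),(560,420),interpolation=0)&m).sum(),m.sum())
E
```

```text
scene 0.57 1598 257.0 283.0
side 0.92 3353 235.0 383.0
side 0.74 2018 336.0 282.0
wrist 0.59 7119 269.0 212.0
(array([ 5.56979953e+02, -2.12485750e+02, -5.39590061e-01]), np.float64(0.09919493962047155))
(array([ 558.38618749, -206.1882213 ,   -0.56824504]), np.float64(0.11585298957761936))
(array([ 5.57273330e+02, -2.14127154e+02, -5.51047632e-01]), np.float64(0.09304584304584307))
[ 5.56933148e+02 -2.13138337e+02 -5.48752340e-01] 0.11763270630685856
1576 1598
1973 2018
7000 7119
```

Emit:
move_arm(steps=[1,3.8,0,-1.4,0,1,3.8,0,-1.4,0,1,3.8,0,-1.4,0,1,3.8,0,-1.4,0,1,3.8,0,-1.4,0])

```text
clock: 3.18
tool_pos: [574.7, 11.5, 373.3]
eef_rot: [0.707, 0.707, 0.0, 0.0]
force: [0.6, 0.4, -0.0]
grip_width: 87.3
grip_force: 0.0
```

Emit:
move_arm(steps=[1,3.8,0,-0.6,0,1,3.8,0,-0.6,0,1,3.8,0,-0.6,0,1,3.8,0,-0.6,0,1,3.8,0,-0.6,0])

```text
clock: 3.6
tool_pos: [574.6, 201.8, 403.1]
eef_rot: [0.707, 0.707, 0.0, 0.0]
force: [1.4, -0.0, 0.1]
grip_width: 87.0
grip_force: 0.0
```

Run:
```python
from h import *; import pickle
s=robot.state(); print(s['clock'],s['tool_pos'],s['eef_rot'])
w=wpose(s,robot.grab_frame('wrist')); b=robot.grab_frame('side'); pickle.dump((s,w,b),open('f2.pkl','wb'))
im=np.vstack([w['img'][:300]]); cv2.imwrite('pics/w2.png',cv2.resize(w['img'],(800,600),interpolation=cv2.INTER_CUBIC)[:,:,::-1])
for q in ['bar_tip','post_face','crown_hung']:
    print(q,[(np.round(d['point']).tolist(),round(d['conf'],2)) for d in robot.look_for(w,q)[:3]])
V=[]
for f in (w,b):
    for d in robot.regions_of(f,'defenders_hung')[:2]:
        ys,xs=np.where(d['region']); print(round(d['conf'],2),d['region'].sum(),xs.mean().round(),ys.mean().round())
        t=proj(f,(585,195,170))
        if np.hypot(xs.mean()-t[0],ys.mean()-t[1])<40: V.append((f,d['region']));break
for v in V: print(fit([v],82,(585,195,0)))
```

```text
3.6 [574.58815967 201.84330486 403.06511354] [7.07146582e-01 7.07066956e-01 1.23579996e-04 1.25211378e-04]
bar_tip [([625.0, 209.0, 238.0], 0.74)]
post_face [([626.0, 210.0, 240.0], 0.66)]
crown_hung [([584.0, 223.0, 240.0], 0.64)]
0.84 6347 296.0 177.0
0.6 1809 278.0 164.0
(array([5.87403348e+02, 2.01793210e+02, 6.98928575e-02]), np.float64(0.11441370973476495))
(array([5.84971098e+02, 2.01350533e+02, 2.14444545e-02]), np.float64(0.15102621900581326))
```

View pics/w2.png

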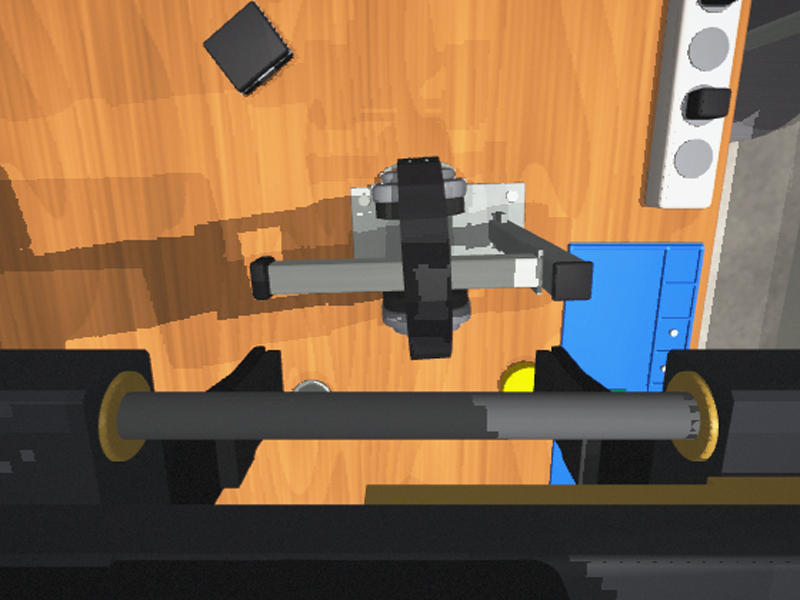

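The wrist view shows the plug top at about (265,277), the bar centre line running from (300,277) to (530,272), and the post top at (573,280), all in 800-wide pixels. The band crosses the bar near its middle.

Run:
```python
from h import *; import pickle
s,w,b=pickle.load(open('f2.pkl','rb')); k=.7
P={n:onz(w,u*k,v*k,z) for n,u,v,z in [('plug',265,277.5,243),('b1',300,277.3,240),('b2',380,275.7,240),('b3',530,272,240),('post',573,280,269),('bandN',418,160,200),('bandS',432,355,200),('bandmid',426,275,255)]}
for n in P: print(n,P[n].round(1))
```

```text
plug [482.7 201.  243. ]
b1 [504.8 200.4 240. ]
b2 [557.3 201.5 240. ]
b3 [655.5 203.9 240. ]
post [674.4 205.1 269. ]
bandN [582.6 275.  200. ]
bandS [594.1 130.6 200. ]
bandmid [586.9 205.2 255. ]
```

Emit:
move_arm(steps=[1,0,0,0.6,-6.1,1,0,0,0.6,-6.1,1,0,0,0.6,-6.1,1,0,0,0.6,-6.1,1,0,0,0.6,-6.1])

```text
clock: 4.37
tool_pos: [575.2, 198.1, 372.1]
eef_rot: [0.495, 0.869, -0.0, -0.0]
force: [0.2, 0.4, 0.1]
grip_width: 87.1
grip_force: 0.0
```

Emit:
move_arm(steps=[1,0,0,0.6,-6.1,1,0,0,0.6,-6.1,1,0,0,0.6,-6.1,1,0,0,0.6,-6.1,1,0,0,0.6,-6.1])

```text
clock: 4.78
tool_pos: [575.2, 198.1, 342.0]
eef_rot: [0.249, 0.968, -0.0, -0.0]
force: [0.4, 0.2, 0.5]
grip_width: 87.2
grip_force: 0.0
```

Emit:
move_arm(steps=[1,0,0,0.6,-6.1,1,0,0,0.6,-6.1,1,0,0,0.6,-6.1,1,0,0,0.6,-6.1,1,0,0,0.6,-6.1])

```text
clock: 5.2
tool_pos: [575.2, 198.1, 312.1]
eef_rot: [-0.014, 1.0, -0.0, -0.0]
force: [-0.4, 0.5, -1.6]
grip_width: 87.1
grip_force: 0.0
```

Emit:
move_arm(steps=[1,2,0,0.4,0,1,2,0,0,0,1,0.3,0,0,0,1,0,0,0,0,1,0,0,0,0])

```text
clock: 5.62
tool_pos: [533.1, 198.0, 309.1]
eef_rot: [-0.012, 1.0, 0.0, 0.001]
force: [0.3, -0.3, 0.2]
grip_width: 87.3
grip_force: 0.0
```

Run:
```python
from h import *; import pickle
s=robot.state(); print(s['clock'],s['tool_pos'],R.from_quat(s['eef_rot']).as_matrix().round(3).tolist(),s['qpos'])
w=wpose(s,robot.grab_frame('wrist'))
cv2.imwrite('pics/w3.png',cv2.resize(w['img'],(800,600),interpolation=cv2.INTER_CUBIC)[:,:,::-1])
pickle.dump((s,w),open('f3.pkl','wb'))
```

```text
5.6167 [533.12162028 197.98720851 309.05398582] [[-1.0, -0.025, 0.002], [-0.025, 1.0, 0.0], [-0.002, 0.0, -1.0]] [ 1.59267120e-01  3.60371178e-01  1.46742522e+00 -2.32986171e-04
  1.31183477e+00 -1.43606597e+00]
```

View pics/w3.png

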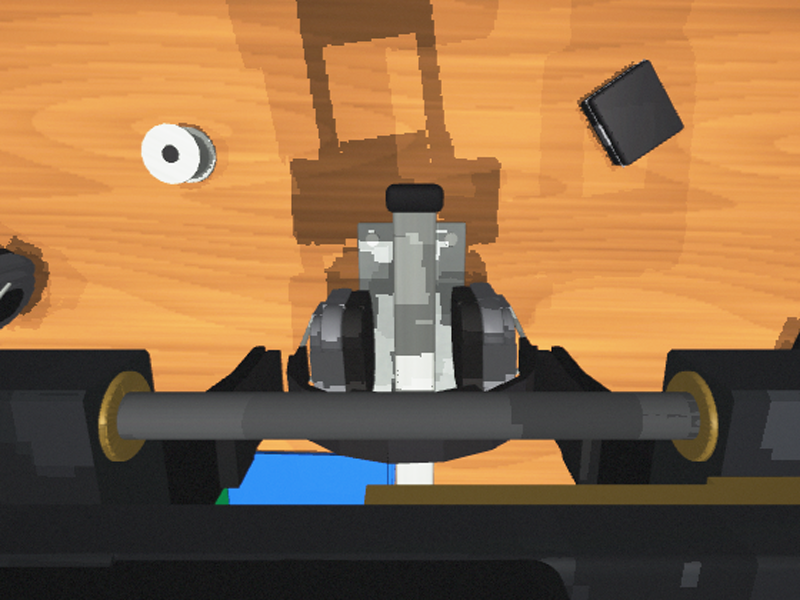

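The bar runs down column 415, with the plug top at (415,193) and the gripper centre at about 407, so the lateral offset is a few mm.

Run:
```python
from h import *; import pickle
s,w=pickle.load(open('f3.pkl','rb')); k=.7
for u,v,z in [(415,187,243),(415,209,243),(415,230,240),(415.5,340,240)]: print(onz(w,u*k,v*k,z).round(1))
```

```text
[472.7 198.6 243. ]
[482.2 198.9 243. ]
[491.9 199.2 240. ]
[544.7 200.9 240. ]
```

Emit:
move_arm(steps=[1,0,0.27,0,0,1,0,0,3.0,0,1,0,0,3.0,0,1,0,0,3.0,0,1,0,0,0.3,0])

```text
clock: 6.08
tool_pos: [529.0, 201.0, 210.5]
eef_rot: [-0.013, 1.0, -0.001, -0.005]
force: [-1.7, 0.8, 0.4]
grip_width: 87.0
grip_force: 0.0
```

Emit:
move_arm(steps=[1,-1.2,0,0,0,1,-1.2,0,0,0,1,-1.0,0,0,0,1,-0.8,0,0,0,1,-0.8,0,0,0])

```text
clock: 6.5
tool_pos: [582.9, 203.0, 216.3]
eef_rot: [-0.013, 1.0, 0.0, 0.0]
force: [-0.1, -0.6, 1.7]
grip_width: 86.9
grip_force: 1.2
```

Emit:
move_arm(steps=[1,-0.6,0,0,0,1,-0.6,0,0,0,1,-0.6,0,0,0,1,-0.6,0,0,0,1,-0.6,0,0,0])

```text
clock: 6.92
tool_pos: [612.2, 203.7, 215.6]
eef_rot: [-0.013, 1.0, 0.0, -0.0]
force: [-1.3, 0.6, 1.2]
grip_width: 86.8
grip_force: 0.7
```

Emit:
move_arm(steps=[1,-0.4,0,0,0,1,-0.3,0,0,0,1,-0.2,0,0,0,1,-0.1,0,0,0,1,0,0,0,0])

```text
clock: 7.33
tool_pos: [621.8, 203.9, 215.4]
eef_rot: [-0.013, 1.0, -0.0, -0.0]
force: [-1.3, -0.7, 0.4]
grip_width: 87.0
grip_force: 0.5
```

Run:
```python
from h import *
s=robot.state(); f=robot.grab_frame('side'); a=robot.grab_frame('scene')
c=lambda f,x,y:cv2.resize(f['img'][y:y+120,x:x+80],(400,600),interpolation=cv2.INTER_CUBIC)
cv2.imwrite('pics/m4.png',np.hstack([c(f,240,100),c(a,360,150)])[:,:,::-1])
```

```text
(no output)
```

View pics/m4.png

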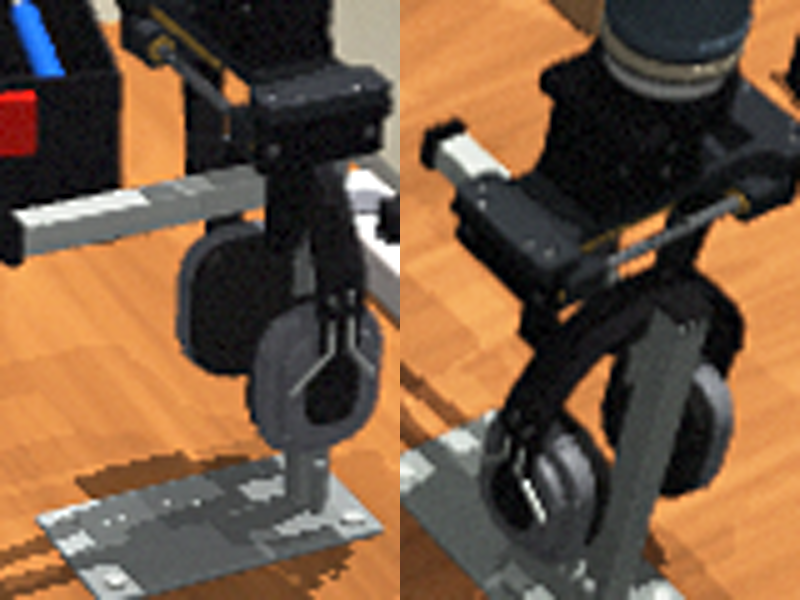

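The pair sits close to the post (side (310,300), scene (600,300) in the crop). I'll nudge it on slowly until the force shows the stop.

Emit:
move_arm(steps=[1,-0.2,0,0,0,1,-0.1,0,0,0,1,-0.1,0,0,0,1,0,0,0,0,1,0,0,0,0])

```text
clock: 7.85
tool_pos: [622.0, 203.9, 215.4]
eef_rot: [-0.013, 1.0, -0.0, -0.004]
force: [-8.3, -1.3, 5.8]
grip_width: 87.5
grip_force: 4.3
```

Emit:
move_arm(steps=[1,1.0,0,0,0,1,2.0,0,0,0,1,1.0,0,-3.0,0,1,0,0,-3.0,0,1,0,0,-3.0,0])

```text
clock: 8.27
tool_pos: [585.4, 203.1, 306.3]
eef_rot: [-0.013, 1.0, -0.0, -0.0]
force: [1.3, -0.4, 0.3]
grip_width: 87.2
grip_force: 0.0
```

Emit:
move_arm(steps=[1,0.3,-3.8,0,0,1,0.3,-3.8,0,0,1,0.3,-3.8,0,0,1,0.3,-3.8,0,0,1,0.3,-3.8,0,0])

```text
clock: 8.68
tool_pos: [576.3, 11.1, 306.1]
eef_rot: [-0.013, 1.0, -0.0, 0.001]
force: [0.0, -0.3, 0.8]
grip_width: 86.8
grip_force: 0.0
```

Emit:
move_arm(steps=[1,0.3,-3.8,0,0,1,0.3,-3.8,0,0,1,0.3,-3.8,0,0,1,0.3,-3.8,0,0,1,0.3,-3.8,0,0])

```text
clock: 9.1
tool_pos: [566.1, -179.9, 305.9]
eef_rot: [-0.013, 1.0, -0.001, 0.001]
force: [0.1, 0.3, 0.4]
grip_width: 87.1
grip_force: 0.0
```

Emit:
move_arm(steps=[1,0,-2.5,0,6.2,1,0,0,0,6.2,1,0,0,0,6.2,1,0,0,0,6.2,1,0,0,0,6.2])

```text
clock: 9.52
tool_pos: [567.0, -203.6, 305.7]
eef_rot: [0.258, 0.966, -0.0, 0.001]
force: [0.6, -0.4, -0.3]
grip_width: 87.4
grip_force: 0.0
```

Emit:
move_arm(steps=[1,0,0,0,6.2,1,0,0,0,6.2,1,0,0,0,6.2,1,0,0,0,6.2,1,0,0,0,6.2])

```text
clock: 9.93
tool_pos: [567.1, -203.1, 305.8]
eef_rot: [0.506, 0.862, -0.0, 0.001]
force: [-0.0, -0.2, 0.2]
grip_width: 87.2
grip_force: 0.0
```

Emit:
move_arm(steps=[1,0,0,0,6.2,1,0,0,0,6.2,1,0,0,0,6.2,1,0,0,0,6.2,1,0,0,0,6.2])

```text
clock: 10.35
tool_pos: [567.1, -203.0, 305.8]
eef_rot: [0.718, 0.696, 0.0, 0.001]
force: [0.0, 0.4, 0.1]
grip_width: 86.8
grip_force: 0.0
```

Emit:
move_arm(steps=[1,0,0,0,6.2,1,0,0,0,6.2,1,0,0,0,6.2,1,0,0,0,6.2,1,0,0,0,5.0])

```text
clock: 10.77
tool_pos: [567.1, -203.0, 305.8]
eef_rot: [0.873, 0.488, 0.0, 0.001]
force: [-0.6, 0.6, -0.2]
grip_width: 87.1
grip_force: 0.0
```

Run:
```python
from h import *
robot.grab_frame('side')
s=robot.state(); V=[]; M=R.from_quat(s['eef_rot']).as_matrix(); print(s['clock'],s['tool_pos'],M.round(3).tolist(),s['qpos'])
for n in ('scene','side','wrist'):
    f=robot.grab_frame(n)
    if n=='wrist': wpose(s,f); save(f,'w5.png')
    for q,c,z in (('defenders_loose',(557,-213,87),0),('defenders_hung',(646,204,170),82)):
      for d in robot.regions_of(f,q):
        ys,xs=np.where(d['region']); t=proj(f,c)
        if np.hypot(xs.mean()-t[0],ys.mean()-t[1])<50:
            p,e=fit([(f,d['region'])],z,(c[0],c[1],-.55 if z==0 else .02)); print(n,q,p,e)
            if z==0: print('shift in tool cm',M.T@(np.array([p[0],p[1],161])-s['tool_pos'])/10,'yaw tooly',np.arctan2(M[1,1],M[0,1]))
            break
```

```text
10.8167 [ 567.11604727 -203.05093072  305.77598206] [[0.526, 0.851, 0.002], [0.851, -0.526, -0.001], [0.0, 0.002, -1.0]] [-5.29137677e-01  4.14080682e-01  1.38917840e+00 -2.76368874e-05
  1.33637757e+00  2.44309561e-02]
scene defenders_loose [ 5.56232444e+02 -2.13750294e+02 -5.40836004e-01] 0.08685145700071073
shift in tool cm [-1.48262525 -0.39165228 14.47682882] yaw tooly -0.5535622606124573
scene defenders_hung [6.49309576e+02 2.04141370e+02 2.76128498e-02] 0.30565088080530767
side defenders_loose [ 5.56465784e+02 -2.08807807e+02 -5.51147888e-01] 0.07386609071274297
shift in tool cm [-1.04992185 -0.63163939 14.47636843] yaw tooly -0.5535622606124573
side defenders_hung [ 6.44237070e+02  2.06194824e+02 -8.92291426e-02] 0.21991385862680513
wrist defenders_loose [ 557.03504131 -215.57286566   -0.56189125] 0.07438374417055293
shift in tool cm [-1.59546937 -0.22756269 14.47714744] yaw tooly -0.5535622606124573
```

Emit:
move_arm(steps=[1,-0.7,-0.2,2.5,0,1,-0.7,-0.2,3.5,0,1,0,0,3.5,0,1,0,0,3.3,0,1,0,0,1.5,0])

```text
clock: 11.68
tool_pos: [553.3, -211.3, 158.4]
eef_rot: [0.872, 0.49, -0.002, -0.003]
force: [-0.6, 0.3, -0.5]
grip_width: 87.0
grip_force: 0.0
```

Emit:
move_arm(steps=[0.0,0,0,0,0,0.0,0,0,0,0,0.0,0,0,0,0,0.0,0,0,0,0,0.0,0,0,0,0], grip_force=30)

```text
clock: 12.1
tool_pos: [556.9, -213.1, 164.4]
eef_rot: [0.872, 0.49, 0.001, 0.002]
force: [-0.1, 0.7, 0.1]
grip_width: 61.3
grip_force: 0.0
```

Emit:
move_arm(steps=[0.0,0,0,0,0,0.0,0,0,0,0,0.0,0,0,0,0,0.0,0,0,0,0,0.0,0,0,0,0])

```text
clock: 12.52
tool_pos: [555.9, -212.5, 162.7]
eef_rot: [0.872, 0.49, 0.0, 0.0]
force: [0.5, -0.3, -0.4]
grip_width: 29.8
grip_force: 30.0
```

Emit:
move_arm(steps=[0.0,0,0,-1,0,0.0,0,0,-2,0,0.0,0,0,-2.5,0,0.0,0,0,-2.5,0,0.0,0,0,-2.5,0], grip_force=50)

```text
clock: 12.93
tool_pos: [555.4, -212.2, 268.7]
eef_rot: [0.872, 0.49, -0.0, -0.001]
force: [0.8, 0.3, -0.9]
grip_width: 29.4
grip_force: 50.0
```

Emit:
move_arm(steps=[0.0,0,0,0,-3.5,0.0,0,0,0,-3.5,0.0,0,0,0,-3.5,0.0,0,0,0,-3.5,0.0,0,0,0,-3.5])

```text
clock: 13.35
tool_pos: [555.5, -212.3, 267.9]
eef_rot: [0.786, 0.618, -0.0, -0.0]
force: [0.0, 0.4, -1.8]
grip_width: 29.2
grip_force: 50.0
```

Emit:
move_arm(steps=[0.0,0,0,0,-3.5,0.0,0,0,0,-3.5,0.0,0,0,0,-3.5,0.0,0,0,0,-3.5,0.0,0,0,0,-1.5])

```text
clock: 13.77
tool_pos: [555.4, -212.3, 267.7]
eef_rot: [0.696, 0.718, -0.0, -0.0]
force: [0.0, -1.3, -0.5]
grip_width: 29.1
grip_force: 50.0
```

Emit:
move_arm(steps=[0.0,1,-0.4,0,0,0.0,2,-0.8,0,0,0.0,2.5,-0.9,0,0,0.0,2.5,-0.9,0,0,0.0,2.5,-0.9,0,0])

```text
clock: 14.18
tool_pos: [512.3, -106.9, 267.6]
eef_rot: [0.697, 0.717, -0.0, -0.001]
force: [-0.2, -0.4, -2.0]
grip_width: 29.6
grip_force: 50.0
```

Emit:
move_arm(steps=[0.0,2.5,-0.9,0,0,0.0,2.5,-0.9,0,0,0.0,2.5,-0.9,0,0,0.0,2.5,-0.9,0,0,0.0,2.5,-0.9,0,0])

```text
clock: 14.6
tool_pos: [463.4, 16.7, 267.8]
eef_rot: [0.697, 0.717, -0.0, -0.0]
force: [0.0, 0.2, -1.3]
grip_width: 29.3
grip_force: 50.0
```

Emit:
move_arm(steps=[0.0,2.5,-0.9,0,0,0.0,2.5,-0.9,0,0,0.0,2.5,-0.9,0,0,0.0,2.5,-0.9,0,0,0.0,2.5,-0.9,0,0])

```text
clock: 15.02
tool_pos: [414.6, 140.0, 267.9]
eef_rot: [0.697, 0.717, -0.0, -0.0]
force: [-0.2, -0.1, -2.4]
grip_width: 29.3
grip_force: 50.0
```

Emit:
move_arm(steps=[0.0,2.0,0,0,0,0.0,2.0,0,0,0,0.0,1.3,0,0,0,0.0,0.5,0,0,0,0.0,0,0,0,0])

```text
clock: 15.43
tool_pos: [413.7, 197.5, 267.7]
eef_rot: [0.696, 0.718, -0.0, -0.0]
force: [-0.3, -1.2, -2.7]
grip_width: 29.5
grip_force: 50.0
```

Run:
```python
from h import *
robot.grab_frame('side')
s=robot.state(); M=R.from_quat(s['eef_rot']).as_matrix(); print(s['clock'],s['tool_pos'],np.arctan2(M[1,1],M[0,1]),s['force'])
f=robot.grab_frame('side'); a=robot.grab_frame('scene')
p=s['tool_pos']
for g,n in ((f,'side'),(a,'scene')):
  for d in robot.regions_of(g,'defenders_loose'):
    ys,xs=np.where(d['region']); t=proj(g,(p[0],p[1],p[2]-80))
    if np.hypot(xs.mean()-t[0],ys.mean()-t[1])<40:
        for z in (96,105,112): print(n,z,fit([(g,d['region'])],z,(p[0],p[1],.02)))
        break
cv2.imwrite('pics/m6.png',np.hstack([cv2.resize(f['img'][90:240,160:360],(400,300),interpolation=2),cv2.resize(a['img'][120:270,260:460],(400,300),interpolation=2)])[:,:,::-1])
```

```text
15.4833 [413.9089618  196.60151898 267.64662675] 0.030742356095961758 [-0.3686164  -0.38290174 -0.79080124]
side 96 (array([4.16287056e+02, 2.12866702e+02, 3.47007373e-03]), np.float64(0.1062977793957044))
side 105 (array([ 4.12505543e+02,  2.01340361e+02, -7.17256954e-03]), np.float64(0.1187089061566049))
side 112 (array([ 4.10607828e+02,  1.93591406e+02, -2.58978663e-02]), np.float64(0.1305486135903844))
scene 96 (array([ 4.08219877e+02,  2.00956655e+02, -1.38110857e-02]), np.float64(0.26834295136026376))
scene 105 (array([ 4.16258293e+02,  1.94855088e+02, -1.09200517e-02]), np.float64(0.2786177105831533))
scene 112 (array([ 4.21547821e+02,  1.90384130e+02, -7.27044389e-03]), np.float64(0.2878425113061984))
```

View pics/m6.png

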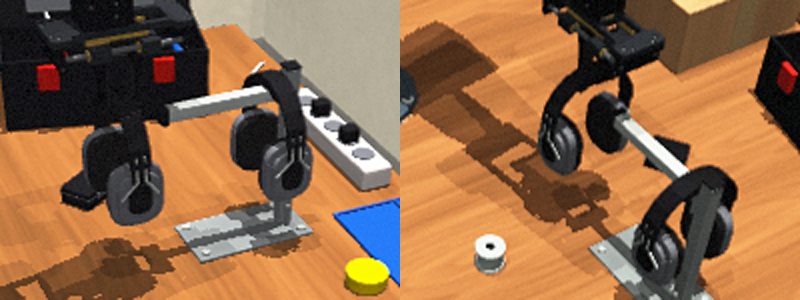

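The held pair hangs upright in front of the bar tip (crop (125,170)), and the first pair is against the post (crop (285,150)). Moving in along the bar.

Emit:
move_arm(steps=[0.0,0,1.0,0,0,0.0,0,1.6,0,0,0.0,0,1.8,0,0,0.0,0,1.8,0,0,0.0,0,1.8,0,0])

```text
clock: 16.1
tool_pos: [496.4, 198.2, 267.5]
eef_rot: [0.697, 0.717, 0.0, 0.0]
force: [-0.1, 0.1, -2.0]
grip_width: 29.4
grip_force: 50.0
```

Emit:
move_arm(steps=[0.0,0,1.8,0,0,0.0,0,1.8,0,0,0.0,0,1.8,0,0,0.0,0,1.2,0,0,0.0,0,0.4,0,0])

```text
clock: 16.52
tool_pos: [567.8, 200.0, 267.2]
eef_rot: [0.697, 0.717, 0.001, 0.001]
force: [-0.3, -0.7, -1.3]
grip_width: 29.5
grip_force: 50.0
```

Emit:
move_arm(steps=[0.0,0,0,0.8,0,0.0,0,0,0.5,0,0.0,0,0,0.3,0,0.0,0,0,0,0,0.0,0,0,0,0])

```text
clock: 16.93
tool_pos: [563.6, 201.0, 251.2]
eef_rot: [0.696, 0.718, -0.001, -0.0]
force: [0.7, -0.2, -2.0]
grip_width: 29.5
grip_force: 50.0
```

Emit:
move_arm(steps=[0.0,0,0,0.2,0,0.0,0,0,0.2,0,0.0,0,0,0.1,0,0.0,0,0,0.1,0,0.0,0,0,0,0])

```text
clock: 17.35
tool_pos: [564.4, 201.0, 245.4]
eef_rot: [0.697, 0.718, -0.0, -0.0]
force: [-0.2, 0.3, -1.3]
grip_width: 29.1
grip_force: 50.0
```

Emit:
move_arm(steps=[0.0,0,0,0.1,0,0.0,0,0,0.1,0,0.0,0,0,0,0,0.0,0,0,0,0,0.0,0,0,0,0])

```text
clock: 17.77
tool_pos: [564.8, 201.1, 244.9]
eef_rot: [0.696, 0.718, 0.001, 0.0]
force: [-1.4, -0.8, 5.8]
grip_width: 29.2
grip_force: 50.0
```

It's in contact with the bar, so I release gently.

Emit:
move_arm(steps=[0.4,0,0,0,0,0.5,0,0,0,0,0.6,0,0,0,0,0.6,0,0,0,0,0.6,0,0,0,0], grip_force=5)

```text
clock: 18.18
tool_pos: [564.6, 200.9, 243.2]
eef_rot: [0.697, 0.717, -0.0, -0.0]
force: [-0.6, 1.3, 0.7]
grip_width: 50.4
grip_force: 0.0
```

Run:
```python
from h import *
s=robot.state(); print(s['clock'],s['tool_pos'],s['force'],s['grip_width'],s['grip_force'])
f=robot.grab_frame('side'); a=robot.grab_frame('scene')
cv2.imwrite('pics/m7.png',np.hstack([cv2.resize(f['img'][90:240,160:360],(400,300),interpolation=2),cv2.resize(a['img'][120:270,260:460],(400,300),interpolation=2)])[:,:,::-1])
```

```text
18.1833 [564.56717674 200.87429855 243.22517044] [-0.64800112  1.31663308  0.72783193] 50.4450713075757 0.0
```

View pics/m7.png

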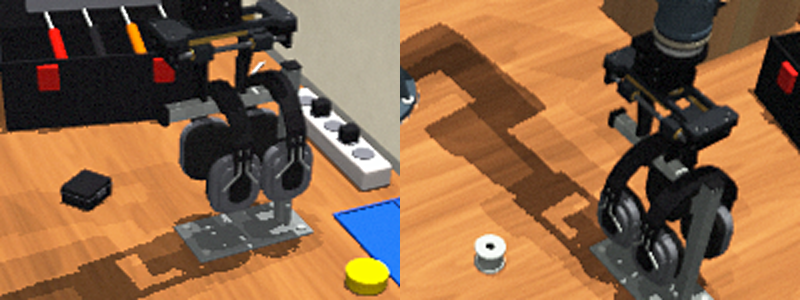

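Both pairs hang on the bar, at crop (235,150) and (290,140). Lifting straight up and clear.

Emit:
move_arm(steps=[0.6,0,0,-0.5,0,0.6,0,0,-1,0,0.6,0,0,-2,0,0.6,0,0,-3,0,0.6,0,0,-3,0])

```text
clock: 18.7
tool_pos: [564.1, 200.9, 339.8]
eef_rot: [0.697, 0.718, -0.001, -0.0]
force: [0.7, 0.1, 0.6]
grip_width: 52.4
grip_force: 0.0
```

Emit:
move_arm(steps=[0.6,-3.5,-1,0,0,0.6,-3.5,-1,0,0,0.6,-3.5,-1,0,0,0.6,-3.5,-1,0,0,0.6,-3.5,-1,0,0])

```text
clock: 19.12
tool_pos: [519.4, 23.2, 339.9]
eef_rot: [0.696, 0.718, 0.001, 0.001]
force: [0.7, -0.0, 0.0]
grip_width: 51.4
grip_force: 0.0
```

Emit:
move_arm(steps=[0.6,-3.5,0,0,0,0.6,0,0,0,0,0.6,0,0,0,0,0.6,0,0,0,0,0.6,0,0,0,0])

```text
clock: 19.53
tool_pos: [520.9, -9.4, 339.0]
eef_rot: [0.696, 0.718, 0.0, 0.0]
force: [0.4, 0.1, 0.1]
grip_width: 52.0
grip_force: 0.0
```

Run:
```python
from h import *
f=robot.grab_frame('side'); a=robot.grab_frame('scene')
print(robot.state()['clock'],robot.state()['tool_pos'])
cv2.imwrite('pics/m8.png',np.hstack([cv2.resize(f['img'][100:210,220:330],(400,400),interpolation=2),cv2.resize(a['img'][160:270,340:450],(400,400),interpolation=2)])[:,:,::-1])
```

```text
19.6333 [520.84761741  -9.10839049 338.70506626]
```

View pics/m8.png

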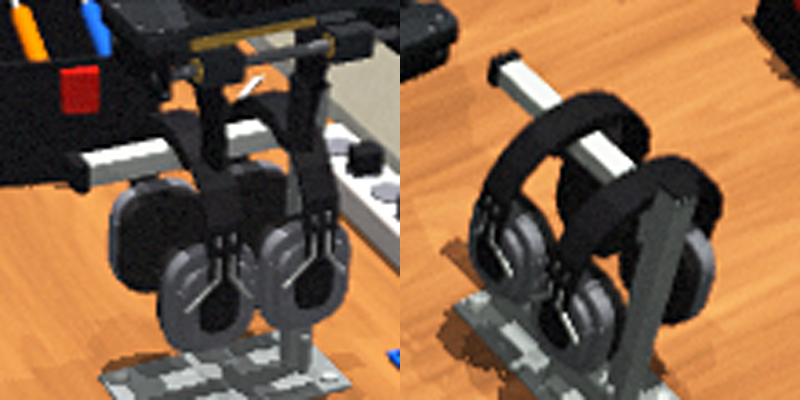

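Both pairs hang square: the first against the post (scene crop (640,230)) and the second in front of it (scene crop (560,180)). The arm is clear, so I hand the job in.

```bash
python3 -c "
from rig import robot
print(robot.close_job())"
```

```text
the job is handed in; nothing more can be done
None
```

The job is handed in: the first pair is pushed back against the post, and the second hangs square in front of it with a cup on each side of the bar; the arm is clear, and the other things on the bench were left alone (the judge's result was not shown).

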